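# Tip the castings into the tumbler and start it

## Task

Pick up the steel tray by its wooden handle and tip all five brass castings out of it into the tumbler's orange bowl, without touching the castings with the gripper. Then set the empty tray gently back down flat in the middle of its cork mat and let go; last, push the red-tipped switch lever fully over to turn the tumbler on. Leave the other things on the bench where they are.

Things in the scene. Friction and masses are not known exactly. Their poses are not given: they have to be found in the camera images.
- tray: loose steel tray 140 (own x) x 100 (own y) mm, 0.2 kg, handle across it; floor 3 mm thick; walls 22 high, 3 thick on both long sides and the back (+x end); the front (-x end) is open and points roughly at the robot at the start. Origin: centre of underside. Smooth: castings stay put to 12 degrees of tilt, all slide out of the lowered mouth by about 40.
- tray_grip (a point): centre of the tray's dark wooden handle bar, 16 mm thick (tray x), 20 high, running along tray y over the tray's full width (an upright at each end); in the tray frame at (10, 0, 76) mm. The bar's underside is 66 mm above the tray's underside. Axes as the tray's.
- tray_lip (a point): middle of the open front edge of the tray floor, top side; in the tray frame at (-70, 0, 3) mm. Axes as the tray's.
- mat: cork mat fixed on the bench, 200 (own x) x 170 (own y) x 4 mm thick; origin at the centre of its underside (on the bench), so its top is 4 mm higher. The tray stands on it at the start.
- tumbler: vibratory tumbler fixed on the bench, right or left of the mat: green round motor foot (diameter 170 mm) under an open orange bowl; origin on the bench below the bowl's centre. A green switch box, 90 (own x) x 70 (own y) x 60 mm high, is joined to it, centred 135 mm along the tumbler's own +y; the switch lever stands on it. It does not really vibrate.
- bowl_floor (a point): centre of the bowl's inner floor, 68 mm above the bench; a cone-shaped hub 28 mm high and 44 mm wide at its foot stands there. Inner radius 75 mm at the floor, 83 mm at the rim.
- bowl_rim (a point): centre of the bowl's mouth at rim height, 137 mm above the bench; outer radius of the rim 88 mm.
- switch (a joint): switch lever angle, rad: 0 = off (leans 0.5 rad from upright to the tumbler's own -x side), 1.0 = on, at its stop (leans 0.5 rad to the tumbler's own +x side). It starts at or near 0, stays where it is left and needs about 1 N at the tip.
- switch_tip (a point): centre of the red ball (diameter 26 mm) at the end of the switch lever, 80 mm from the lever's pivot; the pivot is 82 mm above the bench over the switch box's centre and its axis is the tumbler's y. The ball's centre is 152 mm above the bench at either end of its travel. The lever's own dark block, 70 x 50 x 25 mm, tops the switch box.
- casting1: square brass block 18 x 18 x 11 (mm), loose, about 22 g, lying in the tray at the start; origin at the centre of its underside
- casting2: brass disc, diameter 20, 10 high (mm), loose, about 22 g, lying in the tray at the start; origin at the centre of its underside
- casting3: brass block 24 x 14 x 12 (mm), loose, about 22 g, lying in the tray at the start; origin at the centre of its underside
- casting4: brass disc, diameter 18, 9 high, with a small stud on top (14 high in all) (mm), loose, about 22 g, lying in the tray at the start; origin at the centre of its underside
- casting5: brass cone-shaped button, diameter 22, 12 high (mm), loose, about 22 g, lying in the tray at the start; origin at the centre of its underside
- bur_block: bystander: wooden block 70 x 110 x 35 mm with steel burs standing in it up to 66 mm, origin centre of underside; leave it
- jar: bystander: glass jar, diameter 52, height 70 mm, with white cap; origin centre of underside; leave it
- screwdriver: bystander: screwdriver about 200 mm long with a red handle 26 mm thick, lying on the bench; leave it
- weight: bystander: dark stepped steel weight, diameter 60, height 54 mm; origin centre of underside; leave it
There are look-alikes about, which are no part of the job. There is more than one size of the tray; the job needs the largest.

How it is judged (in metres and radians):
On the way, in this order (a step that is already met when the one before it is completed fails the run):
1. all five castings lie in the bowl, tipped from the lifted tray (horizontal distance between each of casting1, casting2, casting3, casting4, casting5 and bowl_floor below 0.082 m and z of casting1 in the frame of bowl_floor between -0.012 and 0.06 m and z of casting2 in the frame of bowl_floor between -0.012 and 0.06 m and z of casting3 in the frame of bowl_floor between -0.012 and 0.06 m and z of casting4 in the frame of bowl_floor between -0.012 and 0.06 m and z of casting5 in the frame of bowl_floor between -0.012 and 0.06 m and height (world z) of tray above 0.05 m), for 0.2 s.
2. the empty tray stands flat on its mat, let go (horizontal distance between tray and mat below 0.05 m and height (world z) of tray below 0.009 m and angle between tray's own z axis and vertical below 0.05 rad and contact force between the fingers and tray below 0.1 N), for 0.2 s.
3. the switch lever is fully over to on (value of joint switch above 0.85 rad), for 0.2 s.
At the end, for the whole second after the job is handed in: All five castings lie at rest inside the bowl, below its rim; the tray stands flat (within 0.05 rad) and released on the mat, its centre within 50 mm of the mat's centre; the switch lever is at 0.85 rad or more (all of step 2 and horizontal distance between each of casting1, casting2, casting3, casting4, casting5 and bowl_floor below 0.082 m and z of casting1 in the frame of bowl_floor between -0.012 and 0.06 m and z of casting2 in the frame of bowl_floor between -0.012 and 0.06 m and z of casting3 in the frame of bowl_floor between -0.012 and 0.06 m and z of casting4 in the frame of bowl_floor between -0.012 and 0.06 m and z of casting5 in the frame of bowl_floor between -0.012 and 0.06 m and value of joint switch above 0.85 rad and linear speed of tray below 0.02 m/s and linear speed of each of casting1, casting2, casting3, casting4, casting5 below 0.03 m/s); the robot touches nothing.
It fails at once if a casting is touched by the gripper's fingers (contact force between the fingers and casting1 above 0.5 N or contact force between the fingers and casting2 above 0.5 N or contact force between the fingers and casting3 above 0.5 N or contact force between the fingers and casting4 above 0.5 N or contact force between the fingers and casting5 above 0.5 N).
It fails at once if the tray is dropped or thrown down (moving faster than 0.6 m/s within 30 mm of the bench) (height (world z) of tray below 0.03 m and linear speed of tray above 0.6 m/s).
It fails at once if a bystander is moved by more than 25 mm (distance of any of bur_block, jar, screwdriver, weight from where it was at the start of the episode above 0.025 m).
It also fails if it takes over 72 s, if anything falls off the work surface, if the arm or the gripper's body presses on something with over 40 N, if the wrist force passes 120 N, or if a joint passes its speed limit or range.

## Robot

A 6-joint arm with a two-finger parallel gripper is mounted at the origin on the work surface. World frame = base frame: x ahead of the robot, y to its left, z up, the work surface at z = 0. Lengths are in m, angles in degrees, forces in N, time in s.
With the tool pointing down it reaches from about 0.3 to 0.75 m from the base axis. Payload 8.5 kg.
Tool frame: the origin (TCP) lies midway between the tips of the shut fingers; the grasp point (between the pads) lies 19 mm behind it; z points along the fingers, y is the line along which they close (so a half turn about z gives the same grasp; the last joint's range is limited). The gripper opens to 85 mm and grips with 20 to 120 N. Pads are 22 mm wide; open, the fingers measure 114 mm over their backs; the gripper's body (76 mm by 85 mm) begins 54 mm behind the grasp point. The pads swing forward as they close: fully open they stand 13 mm farther back than shut.
Start: joints at [51.664, 21.807, 74.336, -0, 83.858, -12.336], TCP at [0.241, 0.494, 0.231] pointing down, gripper open.
Joint ranges: [-178.18, 178.18], [-50.72, 133.34], [12.68, 142.11], [-81.47, 261.47], [9.98, 163.14], [-165.26, 165.26]. Speed limits (degrees/s): [136.94, 136.94, 180, 180, 180, 180].

## Interface

Orientations are given as a 3x3 rotation matrix whose columns are the frame's x, y, z axes.
In Python, from rig import env gives the robot as it stands. The module is installed in compiled form; this text tells all that it offers.
- The arm moves only by the tool jog_arm, never from a script. Its argument "targets" is a list of rows, each a list of 6 numbers: the shift along the tool's x, y, z in cm, then the turn, a rotation vector about the tool's x, y, z in degrees. A call has 1 to 8 rows; each row is the pose to reach, as a shift and turn from the pose commanded when the call began, along the tool's axes at that moment; what a row does not reach only later rows make up. A row lasts 1/12 s, in which the tool goes at most 41.7 mm and 7.16 degrees, less where a joint would pass 70% of its speed; a pose out of reach is approached as far as the arm can. A call with a gripper value outside its range is refused whole. "hand" is the opening, from 0 (shut) to 1 (fully open), set as the call begins (left out, the last holds). The fingers move at their own pace and stop on an object; "newtons" is the grip in N (left out, the last holds). Time passes only in rows, so rows that repeat a pose let the fingers close. It gives the time, the measured TCP pose, the force, the opening and the grip force at its end, in the units of the state.
- env.observe(): the state, without advancing time (a new reading comes with each control period).
- env.get_image(name): name is "side" or "top" or "wrist"; returns a dict with "frame" (420x560x3 uint8, red, green, blue), "depth" (420x560 float32, m along the optical axis (not along the pixel's ray), 0 where there is no reading), "fovy" (degrees; the focal length in pixels is half the picture's height over the tangent of half this angle, whatever the lens; pixels are square), "cx", "cy" (the principal point, pixels), "cam_to_world" (4x4, takes a point from camera to world coordinates). Camera axes: x right, y down, z forward; pixel columns grow to the right and rows downward; lengths in m; the calibration is good to about 2 mm. A picture is of the moment at which its call begins.
- env.close_job(): hands the job in; it is judged then, once.
Trained networks look in the newest picture that a camera, given by its name, has taken for a name from the list of things; names that differ only in an ending like _2 or _b are one class to them, and where a whole thing is asked for, a point or a joint stands for the part that bears it (a point fixed in the world has none). Each returns a list of dicts, best first, with "score" (0 to 1); they miss things now and then, are a little off and sometimes report something else, mostly with a low value. They report only what shows in the picture. A call takes as long as a camera call. They do not tell look-alikes from the thing itself.
- env.regions_of(camera, target): "pixels" (420x560 bool, what is visible of it) and "point" ([row, column] in pixels, amid what is visible of it).
The state is a dict: "time_s": time; "q": joint angles; "qvel": joint speeds; "joint_efforts": joint torques, N m; "position": TCP position; "tool_rot": TCP orientation; "ft_force": force on the tool from outside, world axes, zero at the start; "wrist_torque": the same for the moment, N m; "grip_width": finger opening in m; "gripper_force": force on a finger pad.
Only numpy, scipy, OpenCV 4.12 (cv2) and the standard library are available. Lean on these libraries where they do the work, as an engineer would, in place of code of your own. Each camera call takes 0.05 s, during which the arm holds its last target. There are 200 camera calls.

## Working session

There is one attempt and no reset: what is moved stays moved. The work goes in short steps, Python scripts to look and compute and a tool call to move; the robot and the scene stay as the last step left them, time stands still between calls to the robot, and variables do not carry over. Pictures are saved under pics/ and viewed, at most 10 in all, crops included, and the job is handed in when it is done.

Besides the shell and the picture viewer there is one more tool, called after "Request:" as name(argument=value, ...) on one line, values as JSON. jog_arm: Moves the arm, as the interface text tells. Its arguments: {"type":"object","properties":{"targets":{"type":"array","items":{"type":"array","items":{"type":"number"}}},"hand":{"type":"number"},"newtons":{"type":"number"}},"required":["targets"]}

```bash
mkdir -p pics; cat > h.py <<'E'
import numpy as np, cv2
from rig import env
def cloud(im):
    H,W=im["depth"].shape; f=H/2/np.tan(np.radians(im["fovy"])/2)
    v,u=np.mgrid[:H,:W]; d=im["depth"]
    p=np.stack([(u-im["cx"])/f*d,(v-im["cy"])/f*d,d],-1)
    T=np.array(im["cam_to_world"]); w=p@T[:3,:3].T+T[:3,3]; w[d==0]=np.nan
    return w
def save(im,n): cv2.imwrite("pics/"+n+".png",im["frame"][:,:,::-1])
E
python3 - <<'E'
from h import *
a=env.get_image("top"); b=env.get_image("side")
np.save("top.npy",cloud(a)); np.save("side.npy",cloud(b))
cv2.imwrite("pics/a.png",a["frame"][:,:,::-1]);cv2.imwrite("pics/b.png",b["frame"][:,:,::-1])
for cam,w in (("top",cloud(a)),("side",cloud(b))):
  print(cam,np.round(np.array((a if cam=="top" else b)["cam_to_world"]),2).tolist())
  for n in ["tray","tray_grip","mat","tumbler","bowl_rim","switch","switch_tip","jar","bur_block","screwdriver","weight"]:
    try:
      for r in env.regions_of(cam,n)[:3]:
        m=r["pixels"]; q=w[m]; print(n,round(r["score"],2),np.round(r["point"]),m.sum(),np.round(np.nanmedian(q,0),3),np.round(np.nanmin(q,0),3),np.round(np.nanmax(q,0),3))
    except Exception as e: print(n,e)
E
```

```text
top [[-0.0, -0.98, 0.18, 0.4], [-1.0, 0.0, 0.01, 0.01], [-0.01, -0.18, -0.98, 1.05], [0.0, 0.0, 0.0, 1.0]]
tray 0.75 [232. 344.] 2243 [ 0.53  -0.154  0.009] [ 0.456 -0.213 -0.001] [ 0.606 -0.097  0.096]
tray 0.7 [317. 324.] 1375 [ 0.323 -0.105  0.003] [ 0.264 -0.16  -0.003] [ 0.383 -0.047  0.07 ]
tray 0.63 [290. 421.] 1502 [ 0.39  -0.34   0.004] [ 0.33  -0.398 -0.007] [ 0.456 -0.279  0.069]
tray_grip 0.89 [290. 421.] 1516 [ 0.39  -0.34   0.004] [ 0.33  -0.399 -0.007] [ 0.457 -0.28   0.069]
tray_grip 0.73 [233. 343.] 2213 [ 0.529 -0.155  0.009] [ 0.456 -0.215 -0.001] [ 0.603 -0.099  0.096]
tray_grip 0.58 [323. 324.] 1430 [ 0.325 -0.105  0.003] [ 0.264 -0.16  -0.003] [ 0.386 -0.047  0.07 ]
mat 0.92 [230. 323.] 2797 [ 0.543 -0.137  0.004] [ 0.43  -0.247 -0.004] [ 0.649 -0.055  0.089]
tumbler 0.65 [221. 176.] 6059 [0.545 0.252 0.07 ] [ 0.459  0.14  -0.004] [0.665 0.434 0.172]
tumbler 0.63 [153. 188.] 395 [0.733 0.241 0.023] [ 0.71   0.216 -0.003] [0.768 0.274 0.056]
tumbler 0.55 [230. 119.] 155 [0.524 0.36  0.164] [0.508 0.351 0.083] [0.549 0.386 0.172]
bowl_rim 0.57 [225. 175.] 6088 [0.
[... 1845 characters left out ...]
.135 -0.005] [0.692 0.588 0.169]
switch 0.6 [281. 285.] 94 [ 0.514 -0.133  0.016] [ 0.502 -0.141  0.002] [ 0.531 -0.111  0.023]
jar 0.92 [178. 324.] 519 [0.734 0.131 0.047] [ 0.714  0.117 -0.001] [0.799 0.241 0.075]
bur_block 0.74 [224. 360.] 1379 [ 0.734 -0.054  0.034] [ 0.701 -0.096 -0.004] [0.802 0.055 0.069]
screwdriver 0.83 [300. 440.] 496 [ 0.803 -0.289  0.022] [ 0.67  -0.303 -0.003] [ 0.855 -0.259  0.03 ]
screwdriver 0.46 [287. 294.] 2866 [ 0.53  -0.155  0.009] [ 0.453 -0.213  0.001] [ 0.612 -0.08   0.093]
weight 0.89 [160. 309.] 328 [0.731 0.233 0.019] [ 0.708  0.212 -0.002] [0.771 0.294 0.055]
weight 0.48 [108. 220.] 123 [0.523 0.358 0.155] [ 0.506  0.348 -0.005] [0.589 0.588 0.169]
```

View pics/a.png

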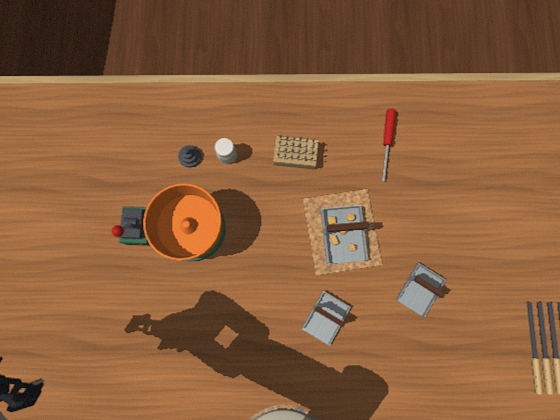

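View pics/b.png

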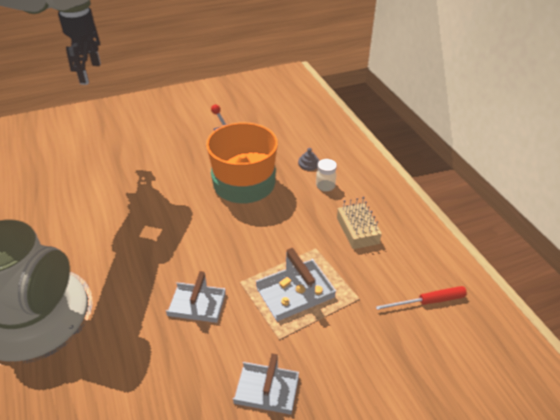

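```bash
python3 - <<'E'
from h import *
w=np.load("top.npy"); s=np.load("side.npy"); a=cv2.imread("pics/a.png")
def box(w,lo,hi): 
    return w[np.all((w>lo)&(w<hi),-1)]
for n,c in(("top",w),("side",s)):
    h=box(c,[.44,-.23,.078],[.63,-.08,.11]); r=cv2.minAreaRect((h[:,:2]*1000).astype(np.float32)); print(n,"handle",len(h),r,np.percentile(h[:,2],[5,50,95]))
    t=box(c,[.44,-.23,.02],[.63,-.08,.035]); print("wall",cv2.minAreaRect((t[:,:2]*1000).astype(np.float32)))
    rim=box(c,[.43,.1,.132],[.66,.345,.142]); p=rim[:,:2]
    A=np.c_[2*p,np.ones(len(p))]; x=np.linalg.lstsq(A,(p**2).sum(1),rcond=None)[0]; print("rim",x[:2],np.sqrt(x[2]+x[0]**2+x[1]**2),len(p))
    b=box(c,[.43,.32,.14],[.7,.5,.19]); print("ball",b.mean(0),b.min(0),b.max(0))
    b=box(c,[.43,.32,.055],[.7,.5,.12]); print("box",cv2.minAreaRect((b[:,:2]*1000).astype(np.float32)))
    m=box(c,[.4,-.28,.0025],[.68,-.03,.03]); print("mat",cv2.minAreaRect((m[:,:2]*1000).astype(np.float32)))
hsv=cv2.cvtColor(a,cv2.COLOR_BGR2HSV)
print("mat px hsv",hsv[250,300],hsv[210,300])
E
```

```text
top handle 310 ((539.1597290039062, -152.5942840576172), (16.074705123901367, 99.94048309326172), 4.858996391296387) [0.08477299 0.09016203 0.09310118]
wall ((530.0293579101562, -153.52200317382812), (140.1359405517578, 100.59352111816406), 5.169184684753418)
rim [0.5450735  0.22745287] 0.08469261082130335 591
ball [0.51959051 0.36064003 0.1645828 ] [0.5077691  0.35036752 0.15272998] [0.53211499 0.37394199 0.1721229 ]
box ((550.1285400390625, 362.66778564453125), (67.22615051269531, 89.60162353515625), 89.70391845703125)
mat ((539.79443359375, -155.11114501953125), (249.7893829345703, 279.22918701171875), 89.9188232421875)
side handle 378 ((537.5338134765625, -154.53965759277344), (18.06534194946289, 102.24163818359375), 4.648294925689697) [0.08055174 0.08859565 0.09120055]
wall ((528.1090087890625, -155.36277770996094), (141.69383239746094, 105.74784851074219), 5.031101703643799)
rim [0.54289824 0.22539027] 0.08481905906692143 415
ball [0.5177075  0.35669792 0.15950343] [0.50639079 0.34792372 0.14050515] [0.53031888 0.37275695 0.16915683]
box ((532.57275390625, 374.7956237792969), (27.47368049621582, 34.02470779418945), 44.471439361572266)
mat ((539.6270141601562, -154.57693481445312), (279.3163146972656, 248.6214141845703), 0.28896817564964294)
mat px hsv [ 14 148 160] [ 13 151 182]
```

Top view: the largest tray stands on the cork mat at pixel (345,235) and holds the castings. The two smaller trays at (327,318) and (422,290) are decoys. The tumbler is at (184,222), and its red lever ball is at (118,231) on the robot side. The side view agrees, and the bar's top at 0.09 and the rim at 0.137 match the given sizes.

```bash
cat >> h.py <<'E'
from scipy.spatial.transform import Rotation as R
def down(yaw): # tool x axis at heading yaw (deg), pointing down
    c,s=np.cos(np.radians(yaw)),np.sin(np.radians(yaw))
    return np.array([[c,s,0],[s,-c,0],[0,0,-1.]])
def go(p,Rt,o=None):
    o=o or env.observe(); R0=np.array(o["tool_rot"]); 
    d=R0.T@(np.array(p)-o["position"])*100; r=R.from_matrix(R0.T@Rt).as_rotvec(degrees=True)
    print("move",np.round(d,2).tolist(),np.round(r,2).tolist())
E
python3 - <<'E'
from h import *
o=env.observe(); print(o["time_s"],o["position"],np.round(o["tool_rot"],3).tolist(),o["q"])
for y in (95,-85): go([.539,-.1535,.18],down(y))
w=np.load("top.npy")
P=[w[r,c] for c,r in((305,200),(367,192),(379,264),(317,271))]; print(np.round(P,3),np.mean(P,0))
E
```

```text
1.2 [0.24110589 0.49430939 0.23132539] [[-0.899, 0.438, 0.0], [0.438, 0.899, -0.0], [-0.0, -0.0, -1.0]] [ 5.16635216e+01  2.18062512e+01  7.43358678e+01 -2.13043525e-03
  8.38582891e+01 -1.23369922e+01]
move [-55.17, -45.17, 5.14] [0.0, 0.0, 59.0]
move [-55.17, -45.17, 5.14] [-0.0, 0.0, -121.0]
[[ 0.619 -0.06   0.008]
 [ 0.641 -0.221  0.003]
 [ 0.455 -0.244  0.002]
 [ 0.437 -0.087  0.004]] [ 0.53791391 -0.15316321  0.00397227]
```

Request:
jog_arm(targets=[[-55.2,-45.2,2,0,0,59],[-55.2,-45.2,2,0,0,59],[-55.2,-45.2,2,0,0,59],[-55.2,-45.2,2,0,0,59],[-55.2,-45.2,2,0,0,59],[-55.2,-45.2,2,0,0,59],[-55.2,-45.2,2,0,0,59],[-55.2,-45.2,2,0,0,59]], hand=1)

```text
time_s: 1.87
position: [0.3806, 0.1897, 0.2222]
tool_rot: [[-0.111, 0.994, 0.001], [0.994, 0.111, 0.0], [0.0, 0.001, -1.0]]
ft_force: [0.9, 0.3, 0.1]
grip_width: 0.0854
gripper_force: 0.0
```

```bash
python3 - <<'E'
from h import *
go([.539,-.1535,.18],down(95)); print(env.observe()["time_s"])
E
```

```text
move [-35.87, 11.93, 4.23] [0.04, -0.01, 1.36]
1.8667
```

Request:
jog_arm(targets=[[-35.9,11.9,4.2,0,0,1.4],[-35.9,11.9,4.2,0,0,1.4],[-35.9,11.9,4.2,0,0,1.4],[-35.9,11.9,4.2,0,0,1.4],[-35.9,11.9,4.2,0,0,1.4],[-35.9,11.9,4.2,0,0,1.4],[-35.9,11.9,4.2,0,0,1.4],[-35.9,11.9,4.2,0,0,1.4]])

```text
time_s: 2.53
position: [0.521, -0.1107, 0.185]
tool_rot: [[-0.092, 0.996, 0.0], [0.996, 0.092, 0.0], [0.0, 0.0, -1.0]]
ft_force: [0.5, 0.3, -0.2]
grip_width: 0.0854
gripper_force: 0.0
```

```bash
python3 - <<'E'
from h import *
go([.539,-.1535,.18],down(95)); print(env.observe()["time_s"])
E
```

```text
move [-4.42, 1.4, 0.5] [0.01, -0.0, 0.28]
2.5333
```

Request:
jog_arm(targets=[[-2,0.7,0.2,0,0,0],[-2,0.7,0.2,0,0,0],[-2,0.7,0.2,0,0,0],[-2,0.7,0.2,0,0,0],[-2,0.7,0.2,0,0,0]])

```text
time_s: 2.95
position: [0.529, -0.1267, 0.1835]
tool_rot: [[-0.094, 0.996, 0.0], [0.996, 0.094, 0.0], [0.0, 0.0, -1.0]]
ft_force: [0.3, 0.6, 0.2]
grip_width: 0.0855
gripper_force: 0.0
```

```bash
python3 - <<'E'
from h import *
o=env.observe(); go([.539,-.1535,.18],down(95)); print(o["position"],o["q"])
a=env.get_image("wrist"); save(a,"c"); c=cloud(a)
h=c[np.all((c>[.44,-.23,.078])&(c<[.63,-.08,.11]),-1)]
print(len(h),cv2.minAreaRect((h[:,:2]*1000).astype(np.float32)),np.median(h[:,2]))
E
```

```text
move [-2.76, 0.74, 0.35] [0.01, -0.0, 0.38]
[ 0.52900445 -0.1266936   0.18354824] [-2.59461869e+01  2.34623920e+01  7.99831329e+01  6.87539487e-03
  7.65466261e+01 -3.13249557e+01]
2465 ((538.8935546875, -153.63795471191406), (15.973295211791992, 100.07585144042969), 4.718524932861328) 0.08936329131499685
```

View pics/c.png

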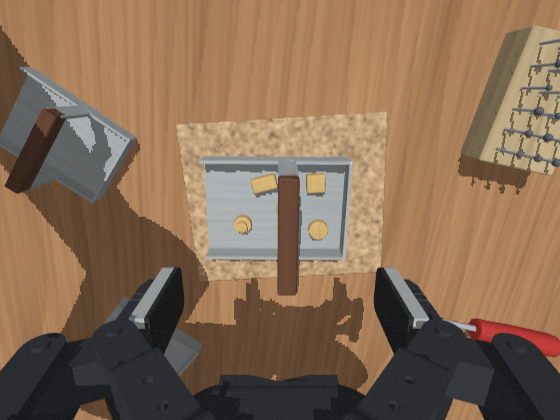

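The wrist view shows the bar at column 288, running straight down the picture, with castings on both sides of it. The measured bar centre is (0.539, -0.1536), yaw 4.7°, and it matches the earlier estimate.

Request:
jog_arm(targets=[[-2.8,0.75,2,0,0,0.5],[-2.8,0.75,4.5,0,0,0.5],[-2.8,0.75,7,0,0,0.5],[-2.8,0.75,9.5,0,0,0.5],[-2.8,0.75,11.5,0,0,0.5],[-2.8,0.75,12.2,0,0,0.5],[-2.8,0.75,12.2,0,0,0.5],[-2.8,0.75,12.2,0,0,0.5]])

```text
time_s: 3.67
position: [0.5398, -0.1548, 0.0621]
tool_rot: [[-0.084, 0.996, 0.001], [0.996, 0.084, -0.001], [-0.001, 0.001, -1.0]]
ft_force: [0.7, -0.5, 0.3]
grip_width: 0.0855
gripper_force: 0.0
```

```bash
python3 - <<'E'
from h import *
o=env.observe(); go([.539,-.1536,.061],down(94.7)); print(o["position"],o["ft_force"])
E
```

```text
move [0.12, -0.07, 0.11] [0.05, 0.03, 0.14]
[ 0.53977945 -0.1547643   0.06214699] [ 0.67469914 -0.52709618  0.28382324]
```

Aligned, so I close the fingers on the bar.

Request:
jog_arm(targets=[[0,-0.05,0.1,0,0,0],[0,-0.05,0.1,0,0,0],[0,-0.05,0.1,0,0,0],[0,-0.05,0.1,0,0,0],[0,-0.05,0.1,0,0,0],[0,-0.05,0.1,0,0,0],[0,-0.05,0.1,0,0,0],[0,-0.05,0.1,0,0,0]], hand=0, newtons=80)

```text
time_s: 4.33
position: [0.539, -0.1552, 0.0606]
tool_rot: [[-0.084, 0.996, 0.0], [0.996, 0.084, -0.0], [-0.0, 0.0, -1.0]]
ft_force: [-1.4, 0.8, 5.2]
grip_width: 0.0147
gripper_force: 78.8
```

```bash
python3 - <<'E'
from h import *
o=env.observe(); print(o["position"],o["ft_force"],o["grip_width"],o["gripper_force"])
E
```

```text
[ 0.53897012 -0.15517279  0.06057876] [-1.36041708  0.81818151  5.15677274] 0.014697731086480554 78.80987405776978
```

Request:
jog_arm(targets=[[0,0,-0.3,0,0,0],[0,0,-1,0,0,0],[0,0,-2,0,0,0],[0,0,-3.5,0,0,0],[0,0,-5.5,0,0,0],[0,0,-7.5,0,0,0],[0,0,-9.5,0,0,0],[0,0,-11.5,0,0,0]])

```text
time_s: 5.0
position: [0.5387, -0.1549, 0.1769]
tool_rot: [[-0.084, 0.996, 0.0], [0.996, 0.084, -0.0], [-0.0, 0.0, -1.0]]
ft_force: [-0.4, 0.5, -3.7]
grip_width: 0.0145
gripper_force: 78.1
```

Request:
jog_arm(targets=[[0,0,-2,0,0,0],[0,0,-4,0,0,0],[0,0,-5.5,0,0,0],[0,0,-6.7,0,0,0],[0,0,-7.3,0,0,0],[0,0,-7.5,0,0,0],[0,0,-7.5,0,0,0],[0,0,-7.5,0,0,0]])

```text
time_s: 5.67
position: [0.5386, -0.1549, 0.2495]
tool_rot: [[-0.084, 0.996, -0.001], [0.996, 0.084, 0.001], [0.001, -0.001, -1.0]]
ft_force: [0.1, 0.1, -2.6]
grip_width: 0.0148
gripper_force: 78.1
```

```bash
python3 - <<'E'
from h import *
o=env.observe(); print(o["position"],o["ft_force"],o["grip_width"],o["gripper_force"],o["q"])
go([.662,.252,.25],down(102))
a=env.get_image("wrist"); save(a,"d")
E
```

```text
[ 0.53857638 -0.15491152  0.24949644] [ 0.13474421  0.07351187 -2.56971164] 0.01482804612675827 78.14091324806213 [-2.81499251e+01  2.22169778e+01  7.06353284e+01  3.95085802e-04
  8.72300011e+01 -3.29529958e+01]
move [39.51, 15.71, -0.04] [-0.07, -0.05, -7.2]
```

View pics/d.png

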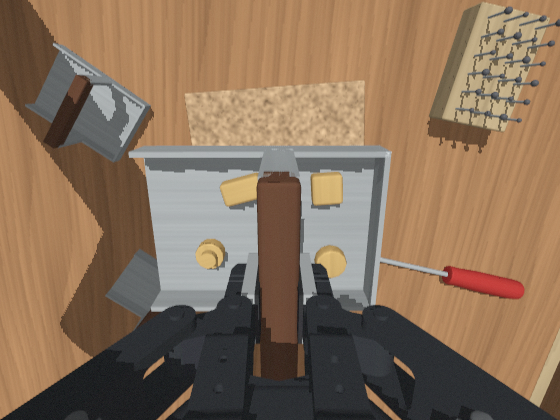

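The tray hangs level in the grip. Castings show at (240,190), (327,188), (208,253) and (330,262), and the bar hides the fifth. Next I carry it over to the bowl with ramped speeds.

Request:
jog_arm(targets=[[0.46,0.18,0,0,0,0],[1.39,0.55,0,0,0,-0.3],[2.79,1.11,0,0,0,-0.6],[4.65,1.85,0,0,0,-1],[6.97,2.77,0,0,0,-1.5],[9.75,3.88,0,0,0,-2],[12.54,4.98,0,0,0,-2.5],[15.33,6.09,0,0,0,-3]])

```text
time_s: 6.38
position: [0.5869, 0.0051, 0.2499]
tool_rot: [[-0.137, 0.991, -0.0], [0.991, 0.137, 0.0], [0.0, -0.0, -1.0]]
ft_force: [0.7, 0.5, -2.7]
grip_width: 0.0147
gripper_force: 78.2
```

Request:
jog_arm(targets=[[2.72,1.25,0,0,0,-0.5],[5.45,2.5,0,0,0,-1],[8.17,3.75,0,0,0,-1.5],[10.9,5,0,0,0,-2],[13.17,6.05,0,0,0,-2.5],[15.44,7.08,0,0,0,-3],[17.25,7.91,0,0,0,-3.5],[19.06,8.75,0,0,0,-3.8]])

```text
time_s: 7.05
position: [0.6473, 0.2059, 0.2496]
tool_rot: [[-0.203, 0.979, -0.001], [0.979, 0.203, 0.0], [0.0, -0.001, -1.0]]
ft_force: [-0.7, -1.4, -2.6]
grip_width: 0.0152
gripper_force: 78.2
```

```bash
python3 - <<'E'
from h import *
o=env.observe(); print(o["position"],o["ft_force"],o["grip_width"],o["gripper_force"],o["q"])
go([.662,.252,.25],down(102))
E
```

```text
[0.64727692 0.20592693 0.24955133] [-0.73158143 -1.4392866  -2.63467092] 0.015163704125926204 78.15622687339783 [ 7.68199975e+00  3.51239062e+01  4.83318658e+01  1.21273085e-02
  9.66058172e+01 -4.02522075e+00]
move [4.21, 2.38, -0.05] [-0.06, -0.02, -0.29]
```

Request:
jog_arm(targets=[[1.3,0.7,0,0,0,-0.3],[2.3,1.25,0,0,0,-0.3],[3,1.7,0,0,0,-0.3],[3.5,1.9,0,0,0,-0.3],[3.6,1.9,0,0,0,-0.3],[3.6,1.9,0,0,0,-0.3],[3.6,1.9,0,0,0,-0.3],[3.6,1.9,0,0,0,-0.3]])

```text
time_s: 7.72
position: [0.6589, 0.242, 0.2504]
tool_rot: [[-0.205, 0.979, 0.0], [0.979, 0.205, -0.0], [-0.0, 0.0, -1.0]]
ft_force: [-1.4, 0.0, -4.2]
grip_width: 0.0147
gripper_force: 78.2
```

```bash
cat >> h.py <<'E'
L=np.array([.5836,.2353,.158]); YAW=12
def pour(th,L=L,yaw=YAW):
    Rt=R.from_euler("ZY",[yaw,-th],degrees=True).as_matrix()  # tray
    grip=L+Rt@np.array([.080,0,.073]); T=Rt@np.array([[0,1,0],[1,0,0],[0,0,-1.]])
    return grip+.019*T[:,2],T
E
python3 - <<'E'
from h import *
o=env.observe(); print(o["position"],o["q"])
for t in (0,10,15,20,25,30,35,40,45): print(t,np.round(pour(t)[0],3),end=" ");go(*pour(t),o=o)
a=env.get_image("top"); c=cloud(a); save(a,"e")
p=c[np.all((c>[.43,.1,.132],),-1)&np.all(c<[.66,.345,.142],-1)]
w=c[np.all((c>[.5,.12,.19])&(c<[.8,.4,.23]),-1)]; print(cv2.minAreaRect((w[:,:2]*1000).astype(np.float32)),np.median(w[:,2]))
E
```

```text
[0.65889533 0.2419552  0.25036547] [ 1.05304354e+01  3.78230233e+01  4.31200607e+01 -8.58077861e-03
  9.90537289e+01 -1.32760448e+00]
0 [0.662 0.252 0.212] move [0.92, 0.49, 3.84] [0.0, 0.01, -0.14]
10 [0.651 0.25  0.225] move [0.91, -0.57, 2.53] [-10.0, 0.02, -0.14]
15 [0.646 0.248 0.231] move [0.91, -1.18, 1.95] [-15.0, 0.03, -0.14]
20 [0.639 0.247 0.236] move [0.91, -1.84, 1.43] [-20.0, 0.03, -0.14]
25 [0.632 0.246 0.241] move [0.91, -2.54, 0.96] [-25.0, 0.04, -0.14]
30 [0.625 0.244 0.245] move [0.91, -3.28, 0.56] [-30.0, 0.05, -0.14]
35 [0.617 0.242 0.248] move [0.9, -4.05, 0.22] [-35.0, 0.05, -0.14]
40 [0.61  0.241 0.251] move [0.9, -4.85, -0.04] [-40.0, 0.06, -0.13]
45 [0.602 0.239 0.253] move [0.9, -5.67, -0.24] [-45.0, 0.06, -0.13]Traceback (most recent call last):
  File "<stdin>", line 5, in <module>
IndexError: boolean index did not match indexed array along axis 0; size of axis is 420 but size of corresponding boolean axis is 1
```

View pics/e.png

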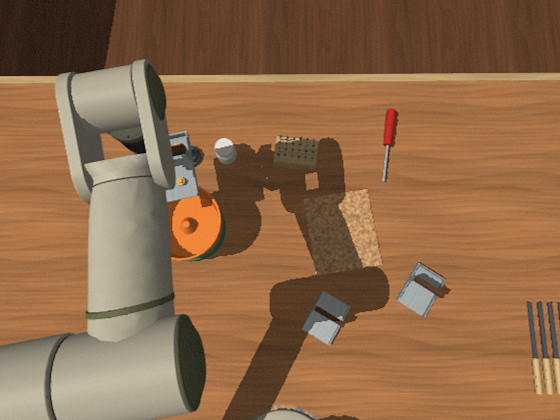

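The tray overhangs the far side of the bowl, with its mouth near (190,200) and its handle near (178,150). I tilt it slowly about the lip.

Request:
jog_arm(targets=[[0.3,0.1,0.8,0,0,0],[0.7,0.2,1.8,-1.5,0,0],[0.9,0.1,2.4,-3,0,0],[0.9,-0.1,2.5,-5,0,0],[0.9,-0.3,2.55,-7,0,0],[0.9,-0.57,2.53,-10,0,0],[0.9,-0.57,2.53,-10,0,0],[0.9,-0.57,2.53,-10,0,0]])

```text
time_s: 8.43
position: [0.651, 0.2501, 0.2249]
tool_rot: [[-0.206, 0.964, 0.168], [0.979, 0.203, 0.036], [0.0, 0.172, -0.985]]
ft_force: [-0.2, -0.4, -3.0]
grip_width: 0.0146
gripper_force: 78.4
```

```bash
python3 - <<'E'
from h import *
o=env.observe(); print(o["position"],o["ft_force"],o["q"])
for t in (10,15,20,25,30,35,40,45,50): print(t,end=" ");go(*pour(t),o=o)
a=env.get_image("side"); save(a,"f"); c=cloud(a)
E
```

```text
[0.65095707 0.25014665 0.22494394] [-0.18967662 -0.36929701 -3.03369866] [11.27903558 32.9315627  56.953801    0.11209635 80.2043155  -0.62857705]
10 move [-0.05, 0.05, -0.01] [-0.09, 0.01, -0.1]
15 move [-0.05, -0.46, -0.68] [-5.09, 0.02, -0.1]
20 move [-0.05, -1.02, -1.31] [-10.09, 0.02, -0.1]
25 move [-0.06, -1.63, -1.89] [-15.09, 0.03, -0.1]
30 move [-0.06, -2.29, -2.41] [-20.09, 0.03, -0.1]
35 move [-0.06, -2.99, -2.88] [-25.09, 0.04, -0.1]
40 move [-0.06, -3.73, -3.28] [-30.09, 0.04, -0.09]
45 move [-0.06, -4.5, -3.61] [-35.09, 0.04, -0.09]
50 move [-0.06, -5.3, -3.88] [-40.09, 0.05, -0.09]
```

View pics/f.png

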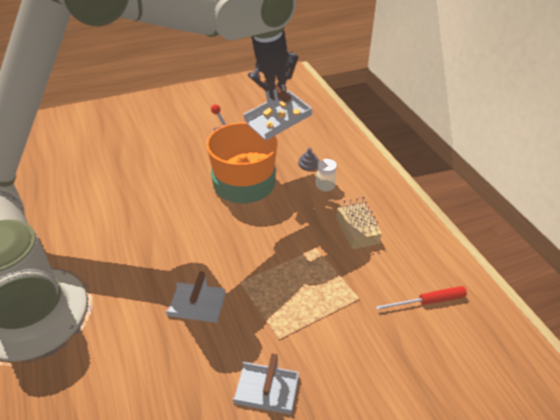

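The side view shows the castings still in the tray at about (278,112), with the mouth at (258,130) just over the bowl's far rim. I go on tilting.

Request:
jog_arm(targets=[[-0.05,-0.2,-0.27,-2,0,0],[-0.05,-0.4,-0.55,-4,0,0],[-0.05,-0.57,-0.81,-6,0,0],[-0.05,-0.8,-1.06,-8,0,0],[-0.05,-1.02,-1.31,-10,0,0],[-0.05,-1.26,-1.55,-12,0,0],[-0.05,-1.5,-1.78,-14,0,0],[-0.05,-1.75,-2,-16,0,0]])

```text
time_s: 9.15
position: [0.6317, 0.2454, 0.2414]
tool_rot: [[-0.206, 0.879, 0.429], [0.979, 0.185, 0.09], [0.0, 0.439, -0.899]]
ft_force: [0.7, 0.4, -3.4]
grip_width: 0.0146
gripper_force: 78.5
```

```bash
python3 - <<'E'
from h import *
o=env.observe(); print(o["position"],o["ft_force"],o["q"])
for t in (26,30,35,40,45,50): print(t,end=" ");go(*pour(t),o=o)
E
```

```text
[0.63166035 0.24539704 0.24141909] [ 0.73257781  0.43192507 -3.39508706] [11.11353243 24.13535647 73.28076178  0.41065429 56.57219436 -0.9228883 ]
26 move [0.01, -0.07, -0.06] [0.01, 0.05, -0.1]
30 move [0.01, -0.47, -0.6] [-3.99, 0.05, -0.1]
35 move [0.01, -1.01, -1.24] [-8.99, 0.05, -0.1]
40 move [0.01, -1.61, -1.83] [-13.99, 0.06, -0.09]
45 move [0.01, -2.26, -2.37] [-18.99, 0.06, -0.09]
50 move [0.0, -2.96, -2.84] [-23.99, 0.07, -0.09]
```

Request:
jog_arm(targets=[[0,-0.2,-0.3,-2,0,0],[0,-0.47,-0.6,-4,0,0],[0,-0.75,-0.93,-6.5,0,0],[0,-1.01,-1.24,-9,0,0],[0,-1.3,-1.54,-11.5,0,0],[0,-1.61,-1.83,-14,0,0],[0,-1.93,-2.1,-16.5,0,0],[0,-2.26,-2.37,-19,0,0]])

```text
time_s: 9.82
position: [0.6017, 0.2391, 0.2531]
tool_rot: [[-0.206, 0.691, 0.693], [0.979, 0.146, 0.146], [0.0, 0.708, -0.706]]
ft_force: [0.7, -1.1, -2.6]
grip_width: 0.0149
gripper_force: 78.7
```

Request:
jog_arm(targets=[[0,-0.3,-0.25,-2.5,0,0],[0,-0.6,-0.45,-5,0,0],[0,-0.6,-0.45,-5,0,0],[0,-0.6,-0.45,-5,0,0],[0,-0.6,-0.45,-5,0,0],[0,-0.6,-0.45,-5,0,0]])

```text
time_s: 10.32
position: [0.5948, 0.2376, 0.2524]
tool_rot: [[-0.206, 0.629, 0.75], [0.979, 0.133, 0.158], [-0.0, 0.766, -0.643]]
ft_force: [-0.9, 0.0, -1.2]
grip_width: 0.0149
gripper_force: 78.7
```

```bash
python3 - <<'E'
from h import *
o=env.observe(); print(o["position"],o["ft_force"],o["grip_width"],np.round(o["tool_rot"],2).tolist())
im=[env.get_image("side")["frame"][50:250,150:400],env.get_image("wrist")["frame"]]
a=cv2.resize(im[0],None,fx=1.6,fy=1.6,interpolation=cv2.INTER_CUBIC); b=cv2.resize(im[1],(400,300))
o=np.zeros((320,800,3),np.uint8); o[:,:400]=a; o[:300,400:]=b
cv2.imwrite("pics/g.png",o[:,:,::-1])
E
```

```text
[0.59483913 0.23764814 0.25238371] [-0.90872433  0.01917796 -1.21880782] 0.014891479279703685 [[-0.21, 0.63, 0.75], [0.98, 0.13, 0.16], [-0.0, 0.77, -0.64]]
```

View pics/g.png

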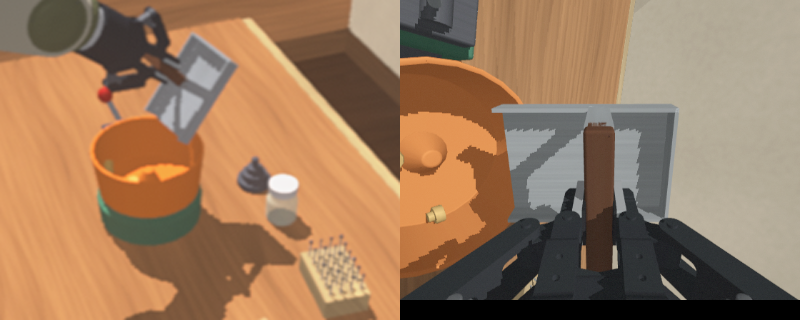

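The tray looks empty, and the force has dropped by about 1.5 N. At least one casting shows in the bowl at (435,213) in the wrist half. I level out and go back.

```bash
python3 - <<'E'
from h import *
o=env.observe()
for p,r in (([.60,.24,.29],pour(45)[1]),([.63,.245,.28],pour(20)[1]),([.655,.25,.27],pour(0)[1])): go(p,r,o=o)
E
```

```text
move [0.12, 3.27, -1.98] [5.0, 0.07, -0.07]
move [-0.01, 4.46, 0.99] [30.0, 0.06, -0.08]
move [-0.04, 5.33, 3.58] [50.0, 0.04, -0.09]
```

Request:
jog_arm(targets=[[0.1,1,-0.8,1,0,0],[0.1,3.2,-2,5,0,0],[0,3.6,-1,12,0,0],[0,4,0,19,0,0],[0,4.2,0.5,26,0,0],[0,4.6,1.5,33,0,0],[0,5,2.5,40,0,0],[0,5.2,3.2,47,0,0]])

```text
time_s: 11.08
position: [0.6512, 0.2496, 0.2723]
tool_rot: [[-0.206, 0.976, 0.073], [0.979, 0.206, 0.015], [-0.0, 0.075, -0.997]]
ft_force: [0.3, -0.0, -2.7]
grip_width: 0.0147
gripper_force: 78.7
```

```bash
python3 - <<'E'
from h import *
o=env.observe(); print(o["position"])
a=np.radians(4.8); g=np.array([.538,-.153])+.01*np.array([np.cos(a),np.sin(a)]); print(g)
go([*g,.24],down(94.8))
E
```

```text
[0.65117047 0.24957714 0.27230038]
[ 0.54796493 -0.15216322]
move [-37.18, -18.57, 1.85] [4.28, -0.26, 7.09]
```

Request:
jog_arm(targets=[[-1,-0.5,0,2,0,0.5],[-3,-1.5,0,4.3,0,1],[-6,-3,0.2,4.3,0,1.5],[-9.5,-4.75,0.4,4.3,0,2],[-13,-6.5,0.6,4.3,-0.1,2.5],[-16.5,-8.25,0.8,4.3,-0.1,3],[-20,-10,1,4.3,-0.1,3.7],[-23.5,-11.75,1.2,4.3,-0.2,4.5]])

```text
time_s: 11.75
position: [0.5849, -0.0062, 0.2503]
tool_rot: [[-0.128, 0.992, 0.004], [0.992, 0.128, -0.0], [-0.001, 0.004, -1.0]]
ft_force: [0.7, -0.8, -2.6]
grip_width: 0.0144
gripper_force: 78.9
```

```bash
python3 - <<'E'
from h import *
o=env.observe(); print(o["position"],o["ft_force"])
go([.548,-.1522,.24],down(94.8))
im=[env.get_image("top")["frame"][160:285,115:245],env.get_image("wrist")["frame"]]
a=cv2.resize(im[0],(416,400),interpolation=cv2.INTER_CUBIC); b=cv2.resize(im[1],(380,285))
p=np.zeros((400,796,3),np.uint8); p[:,:416]=a; p[:285,416:]=b
cv2.imwrite("pics/k.png",p[:,:,::-1])
E
```

```text
[ 0.5849403  -0.00615809  0.25028893] [ 0.69530412 -0.77858211 -2.57647423]
move [-14.01, -5.54, 1.02] [0.24, 0.04, 2.57]
```

View pics/k.png

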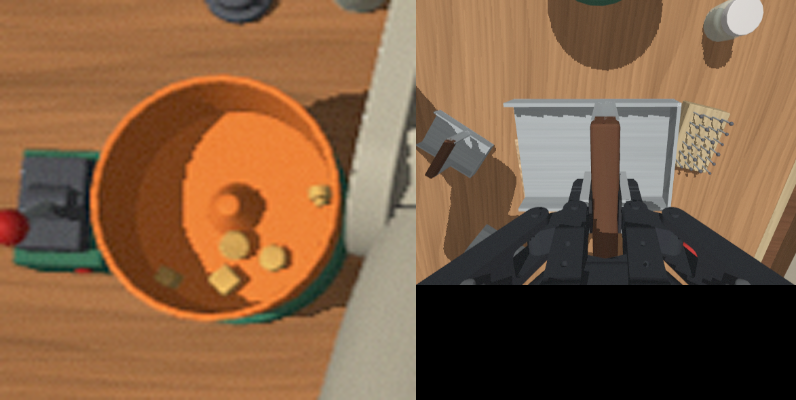

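The bowl holds all five castings, at (319,195), (237,245), (273,257), (225,280) and (168,278) in the picture's left half. The tray is empty. I carry it back over the mat.

Request:
jog_arm(targets=[[-3,-1.2,0.2,0.2,0,0.5],[-6,-2.4,0.4,0.2,0,1],[-9,-3.6,0.6,0.2,0,1.5],[-11.3,-4.5,0.8,0.2,0,2],[-12.8,-5.1,1,0.2,0,2.3],[-13.6,-5.4,1,0.2,0,2.5],[-13.8,-5.5,1,0.2,0,2.5],[-13.8,-5.5,1,0.2,0,2.5]])

```text
time_s: 12.52
position: [0.5489, -0.1482, 0.2402]
tool_rot: [[-0.085, 0.996, 0.0], [0.996, 0.085, -0.0], [-0.0, 0.0, -1.0]]
ft_force: [-0.5, -0.2, -1.5]
grip_width: 0.0147
gripper_force: 78.9
```

```bash
python3 - <<'E'
from h import *
o=env.observe(); print(o["position"],o["ft_force"])
go([.548,-.1522,.066],down(94.8))
E
```

```text
[ 0.54887344 -0.14817318  0.24018287] [-0.48587219 -0.18343364 -1.51586853]
move [-0.39, -0.12, 17.42] [0.01, 0.01, 0.1]
```

Request:
jog_arm(targets=[[-0.3,-0.1,1,0,0,0],[-0.3,-0.1,3.5,0,0,0],[-0.3,-0.1,6.5,0,0,0],[-0.3,-0.1,9.5,0,0,0],[-0.3,-0.1,12.5,0,0,0],[-0.3,-0.1,15,0,0,0],[-0.3,-0.1,16.4,0,0,0],[-0.3,-0.1,16.8,0,0,0]])

```text
time_s: 13.18
position: [0.5473, -0.1497, 0.0697]
tool_rot: [[-0.087, 0.996, -0.004], [0.996, 0.087, 0.002], [0.002, -0.004, -1.0]]
ft_force: [0.2, 1.1, -1.7]
grip_width: 0.0146
gripper_force: 78.8
```

Request:
jog_arm(targets=[[0,0,0.2,0,0,0],[0,0,0.4,0,0,0],[0,0,0.6,0,0,0],[0,0,0.75,0,0,0],[0,0,0.9,0,0,0],[0,0,0.9,0,0,0]])

```text
time_s: 13.68
position: [0.5478, -0.1515, 0.0632]
tool_rot: [[-0.085, 0.996, -0.0], [0.996, 0.085, -0.0], [-0.0, -0.0, -1.0]]
ft_force: [0.2, -0.5, -2.7]
grip_width: 0.0148
gripper_force: 78.8
```

Request:
jog_arm(targets=[[0,0,0.1,0,0,0],[0,0,0.2,0,0,0],[0,0,0.27,0,0,0],[0,0,0.27,0,0,0],[0,0,0.27,0,0,0]])

```text
time_s: 14.1
position: [0.5477, -0.1516, 0.0606]
tool_rot: [[-0.085, 0.996, -0.0], [0.996, 0.085, -0.001], [-0.001, -0.0, -1.0]]
ft_force: [-2.9, 0.3, 3.7]
grip_width: 0.0149
gripper_force: 79.5
```

The mat now carries the tray, so I release it.

Request:
jog_arm(targets=[[0,0,0,0,0,0],[0,0,0,0,0,0],[0,0,0,0,0,0],[0,0,0,0,0,0],[0,0,0,0,0,0],[0,0,0,0,0,0],[0,0,0,0,0,0],[0,0,0,0,0,0]], hand=1)

```text
time_s: 14.77
position: [0.5477, -0.1515, 0.0603]
tool_rot: [[-0.085, 0.996, -0.0], [0.996, 0.085, -0.0], [-0.0, -0.0, -1.0]]
ft_force: [0.6, -0.0, 0.1]
grip_width: 0.0853
gripper_force: 0.0
```

Request:
jog_arm(targets=[[0,0,-1,0,0,0],[0,0,-3,0,0,0],[0,0,-6,0,0,0],[0,0,-9,0,0,0],[0,0,-12,0,0,0],[0,0,-15,0,0,0],[0,0,-16,0,0,0],[0,0,-16,0,0,0]])

```text
time_s: 15.43
position: [0.5486, -0.1518, 0.2237]
tool_rot: [[-0.085, 0.996, 0.005], [0.996, 0.086, -0.003], [-0.004, 0.005, -1.0]]
ft_force: [0.3, -0.0, 0.2]
grip_width: 0.0855
gripper_force: 0.0
```

```bash
python3 - <<'E'
from h import *
o=env.observe(); print(o["position"],o["grip_width"],o["q"])
c=cloud(env.get_image("wrist"))
h=c[np.all((c>[.44,-.25,.078])&(c<[.65,-.06,.11]),-1)]
print("handle",cv2.minAreaRect((h[:,:2]*1000).astype(np.float32)),np.percentile(h[:,2],[5,50,95]))
c=cloud(env.get_image("top"))
def box(lo,hi): return c[np.all((c>lo)&(c<hi),-1)]
t=box([.44,-.25,.02],[.65,-.06,.035]); print("wall",cv2.minAreaRect((t[:,:2]*1000).astype(np.float32)))
p=box([.43,.1,.132],[.66,.345,.142])[:,:2]; x=np.linalg.lstsq(np.c_[2*p,np.ones(len(p))],(p**2).sum(1),rcond=None)[0]; print("rim",x[:2])
b=box([.43,.32,.14],[.7,.5,.19]); print("ball",b.mean(0),b.min(0),b.max(0))
go([.46,.36,.19],down(90))
E
```

```text
[ 0.54857137 -0.15176118  0.2236507 ] 0.08552463004002417 [-2.73669459e+01  2.39054504e+01  7.22428508e+01 -2.34603486e-02
  8.35091559e+01 -3.22687255e+01]
handle ((547.7755126953125, -150.0736083984375), (16.007394790649414, 99.62381744384766), 4.909666061401367) [0.08779777 0.08936228 0.09049031]
wall ((599.9242553710938, -124.1932373046875), (37.22730255126953, 87.49000549316406), 32.932682037353516)
rim [0.5451042  0.22747247]
ball [0.51958566 0.36062815 0.16461414] [0.50798643 0.34990273 0.15213893] [0.53207385 0.37379735 0.17266638]
move [51.68, -4.34, 2.98] [-0.07, -0.01, 4.9]
```

The tray stands with its handle at (0.5478, -0.150) and its top at 0.0894, the same height as at the start, so it is flat. Its centre is about 3 mm from the mat's centre. Next is the switch, with the fingers shut.

Request:
jog_arm(targets=[[3,-0.3,0,0,0,1],[7,-0.6,0,0,0,2],[11,-0.9,0,0,0,3],[15,-1.3,0,0,0,4],[19,-1.6,0,0,0,4.9],[23,-1.9,0,0,0,4.9],[27,-2.3,0,0,0,4.9],[31,-2.6,0,0,0,4.9]], hand=0, newtons=40)

```text
time_s: 16.2
position: [0.4939, 0.1569, 0.2184]
tool_rot: [[0.0, 1.0, -0.004], [1.0, -0.0, -0.001], [-0.001, -0.004, -1.0]]
ft_force: [0.3, -0.1, -0.2]
grip_width: 0.0003
gripper_force: 0.0
```

```bash
python3 - <<'E'
from h import *
o=env.observe(); print(o["position"],o["grip_width"])
go([.462,.361,.215],down(90))
E
```

```text
[0.49390643 0.15691571 0.21842234] 0.00026427382196671603
move [20.41, -3.19, 0.34] [-0.23, 0.03, -0.01]
```

Request:
jog_arm(targets=[[3.5,-0.5,0,0,0,0],[7.5,-1.2,0,0,0,0],[11.5,-1.8,0,0,0,0],[15,-2.4,0,0,0,0],[18,-2.9,0,0,0,0],[19.7,-3.2,0.2,0,0,0],[20,-3.2,0.3,0,0,0],[20,-3.2,0.3,0,0,0]])

```text
time_s: 16.87
position: [0.4626, 0.3556, 0.2151]
tool_rot: [[-0.002, 1.0, -0.004], [1.0, 0.002, -0.002], [-0.002, -0.004, -1.0]]
ft_force: [0.1, -0.1, 0.4]
grip_width: 0.0004
gripper_force: 0.0
```

```bash
python3 - <<'E'
from h import *
o=env.observe(); print(o["position"],o["ft_force"])
go([.462,.361,.137],down(90))
E
```

```text
[0.46259562 0.35557011 0.21508298] [ 0.13924398 -0.12943123  0.35582131]
move [0.56, -0.03, 7.81] [-0.21, 0.12, 0.1]
```

Request:
jog_arm(targets=[[0.2,0,1.5,0,0,0],[0.4,0,4,0,0,0],[0.4,0,6.5,0,0,0],[0.4,0,7.7,0,0,0],[0.4,0,7.8,0,0,0],[0.4,0,7.8,0,0,0]])

```text
time_s: 17.37
position: [0.4636, 0.358, 0.1386]
tool_rot: [[0.001, 1.0, -0.002], [1.0, -0.001, -0.001], [-0.001, -0.002, -1.0]]
ft_force: [-1.4, 0.5, 0.7]
grip_width: 0.0002
gripper_force: 0.0
```

Request:
jog_arm(targets=[[0,0.8,0,0,0,0],[0,1.8,0,0,0,0],[0,2.8,0,0,0,0],[0,3.8,0,0,0,0],[0,4.8,0,0,0,0],[0,5.8,0,0,0,0],[0,6.8,0,0,0,0],[0,7.5,0,0,0,0]])

```text
time_s: 18.03
position: [0.5402, 0.3589, 0.1396]
tool_rot: [[0.001, 1.0, 0.001], [1.0, -0.001, 0.0], [0.0, 0.001, -1.0]]
ft_force: [-0.0, -0.6, 1.1]
grip_width: 0.0
gripper_force: 0.4
```

Request:
jog_arm(targets=[[0,0.4,0,0,0,0],[0,0.8,0,0,0,0],[0,1.1,0,0,0,0],[0,1.4,0,0,0,0],[0,1.4,0,0,0,0]])

```text
time_s: 18.45
position: [0.5528, 0.3593, 0.1391]
tool_rot: [[0.0, 1.0, -0.0], [1.0, -0.0, -0.0], [-0.0, -0.0, -1.0]]
ft_force: [-0.2, 0.2, 0.2]
grip_width: 0.0001
gripper_force: 0.0
```

```bash
python3 - <<'E'
from h import *
c=cloud(env.get_image("top")); o=env.observe(); print(o["position"],o["ft_force"])
b=c[np.all((c>[.5,.32,.14])&(c<[.7,.5,.175]),-1)]; print("ball",b.mean(0),b.min(0),b.max(0))
c=cloud(env.get_image("side")); b=c[np.all((c>[.5,.32,.1])&(c<[.7,.5,.175]),-1)]; print("side",b.mean(0),b.min(0),b.max(0))
E
```

```text
[0.55254165 0.35927899 0.13916857] [ 0.45135612 -0.12914704  0.35526578]
ball [0.56383815 0.35205174 0.15955199] [0.53960131 0.34835734 0.14064566] [0.59069273 0.35955775 0.17369005]
side [0.56116786 0.353953   0.15150111] [0.53654276 0.34375479 0.10337436] [0.58893917 0.36694698 0.17445315]
```

Request:
jog_arm(targets=[[0,0.3,0,0,0,0],[0,0.6,0,0,0,0],[0,0.8,0,0,0,0],[0,0.8,0,0,0,0]])

```text
time_s: 18.88
position: [0.5604, 0.3592, 0.139]
tool_rot: [[0.0, 1.0, -0.001], [1.0, -0.0, -0.0], [-0.0, -0.001, -1.0]]
ft_force: [-1.6, -1.1, -0.4]
grip_width: 0.0
gripper_force: 0.7
```

Request:
jog_arm(targets=[[0,0.2,0,0,0,0],[0,0.4,0,0,0,0],[0,0.5,0,0,0,0],[0,0.5,0,0,0,0]])

```text
time_s: 19.22
position: [0.5613, 0.3593, 0.1389]
tool_rot: [[-0.001, 1.0, -0.01], [1.0, 0.001, -0.002], [-0.002, -0.01, -1.0]]
ft_force: [-20.2, -1.9, 6.6]
grip_width: -0.0001
gripper_force: 10.3
```

The 20 N reaction shows that the lever is at its stop. I back off, go up and check.

Request:
jog_arm(targets=[[0,-1,0,0,0,0],[0,-3,0,0,0,0],[0,-6,-1,0,0,0],[0,-8,-4,0,0,0],[0,-9,-8,0,0,0],[0,-9,-12,0,0,0],[0,-9,-13,0,0,0],[0,-9,-13,0,0,0]])

```text
time_s: 19.88
position: [0.4764, 0.3598, 0.2735]
tool_rot: [[-0.0, 1.0, 0.008], [1.0, 0.0, 0.003], [0.003, 0.008, -1.0]]
ft_force: [0.6, -0.3, -0.2]
grip_width: -0.0002
gripper_force: 0.0
```

```bash
python3 - <<'E'
from h import *
a=env.get_image("top");b=env.get_image("side");o=env.observe(); print(o["time_s"],o["position"],o["ft_force"])
for i in(a,b):
    c=cloud(i); q=c[np.all((c>[.5,.32,.14])&(c<[.7,.5,.175]),-1)]; print("ball",q.mean(0),q.min(0),q.max(0))
    h=c[np.all((c>[.44,-.25,.078])&(c<[.65,-.06,.11]),-1)]; print("handle",cv2.minAreaRect((h[:,:2]*1000).astype(np.float32)))
save(a,"z")
E
```

```text
19.9833 [0.47543992 0.35910749 0.26873499] [-0.34970802  0.22184026 -0.79193919]
ball [0.58579907 0.35887832 0.1598462 ] [0.57500315 0.3488314  0.14073623] [0.5977038  0.37260677 0.16646709]
handle ((548.275146484375, -148.43063354492188), (16.83922004699707, 99.15913391113281), 4.888274192810059)
ball [0.58391181 0.3550744  0.15572266] [0.57309856 0.34480505 0.14186669] [0.59760159 0.36838656 0.16596256]
handle ((546.1281127929688, -150.44082641601562), (17.47861099243164, 102.04529571533203), 4.6662068367004395)
```

View pics/z.png

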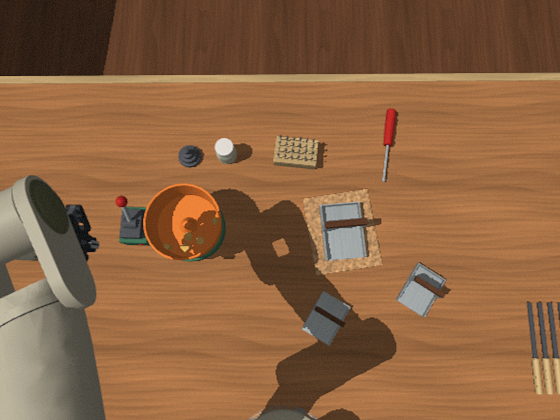

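The lever's ball at (121,201) is fully over, with its top at 0.166, the end-of-travel height. The castings lie in the bowl, the empty tray is centred on the mat and the bystanders have not moved. I hand the job in.

```bash
python3 -c "
from rig import env
print(env.close_job())"
```

```text
the job is handed in; nothing more can be done
None
```

The job is handed in, with no verdict returned: all five castings are in the bowl, the empty tray is flat and released on its mat (within about 5 mm of the centre), and the switch lever is at its on stop, at about 20 s on the clock.

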